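# Set out the painting table

### The arm

A 6-joint arm with a two-finger parallel gripper is mounted at the origin on the work surface. World frame = base frame: x ahead of the robot, y to its left, z up, the work surface at z = 0. Lengths are in m, angles in rad, forces in N, time in s.
With the tool pointing down it reaches from about 0.4 to 0.825 m from the base axis. Payload 7 kg.
Tool frame: the origin (TCP) lies at the very end of the fingers, on their centre line; the grasp point (between the pads) lies 19 mm behind it (r.grip_depth is the distance from the TCP to the grasp point, in m); z points along the fingers, y is the line along which they close (so a half turn about z gives the same grasp; the last joint's range is limited). The gripper opens to 88 mm and grips with 3 to 60 N. Pads are 19 mm wide; open, the fingers measure 130 mm over their backs; the gripper's body (78 mm by 193 mm) begins 47 mm behind the grasp point.
Start: joints at [1.547, 0.359, 0.012, 0, -1.224, -0.288], TCP at [0.207, 0.642, 0.227] pointing down, gripper open.
Joint ranges: [-3.07, 3.07], [-1.43, 2.12], [-1.02, 1.25], [-3.03, 1.67], [-3.05, -0], [-3.03, 3.03]. Speed limits (rad/s): [2.39, 2.39, 3.01, 3.14, 3.14, 3.14].

### API

Orientations are given as a unit quaternion [x, y, z, w].
In Python, from bench import r gives the robot as it stands.
- The arm moves only by the tool move_arm, never from a script. Its argument "increments" is a list of rows, each a list of 5 numbers: the finger opening in mm, from 0 to 87.6, then the shift along the tool's x, y, z in mm, then the turn about the tool's z in degrees. In form: [[hand, dx, dy, dz, twist], ...]. A call has 1 to 20 rows; each row shifts and turns the commanded pose from where the row before left it, along the tool's axes as they then stand; what a row does not reach is not made up. A row lasts 1/12 s, in which the tool goes at most 41.7 mm and 7.16 degrees, less where a joint would pass 70% of its speed; a pose out of reach is approached as far as the arm can. A call with a gripper value outside its range is refused whole. The fingers move at their own pace and stop on an object; the grip force is fixed at half the most. Time passes only in rows, so rows that do not move let the fingers close. It gives the time, the measured TCP pose, the force, the opening and the grip force at its end, in the units of the state.
- r.observe(): the state, without advancing time (a new reading comes with each control period).
- r.grab_frame(name): name is "side" or "top" or "wrist"; returns (picture, depth): 384x512x3 uint8, blue, green, red; 384x512 float32, m along the optical axis (not along the pixel's ray), 0 where there is no reading.
- r.calibration(name): a dict with "intrinsics" (3x3 intrinsics, pixels), "R" (3x3) and "t" (3): a world point X has camera coordinates R X + t. Camera axes: x right, y down, z forward; pixel columns grow to the right and rows downward; lengths in m; the calibration is good to about 2 mm. The wrist camera is an equidistant fisheye: a pixel r from the principal point sees the ray r / f radians off the axis. A picture is of the moment at which its call begins: read the wrist's pose just before it. calibration takes no time and is no camera call; for the wrist camera it gives the pose at the moment of the call.
- r.finish_job(): hands the job in; it is judged then, once.
The state is a dict: "time_s": time; "joint_positions": joint angles; "dq": joint speeds; "tau": joint torques, N m; "ee_pos": TCP position; "tcp_rot": TCP orientation; "force": force on the tool from outside, world axes, zero at the start; "wrist_torque": the same for the moment, N m; "finger_gap": finger opening in m; "finger_force": force on a finger pad.
Only numpy, scipy, OpenCV 4.12 (cv2) and the standard library are available. Lean on these libraries where they do the work, as an engineer would, in place of code of your own. Each camera call takes 0.05 s, during which the arm holds its last target. There are 200 camera calls.

### The job

Get the painting table ready: stand each paint jar, upright, in the well of the saucer of its own colour, and lay the flat brush lengthwise in the wooden brush tray, flat on its floor inside the rim. Set everything down gently without dropping it, keep the jars upright all the while, and leave the big red bottle and the beaker of brushes where they are.

Things in the scene. Friction and masses are not known exactly. Their poses are not given: they have to be found in the camera images.
- blue_jar: Loose, closed paint jar, a plain upright cylinder 50 mm across and 62 mm high, about 150 g: blue body (lower 45 mm), black lid with a 34 mm blue dab on top. Origin at the centre of its underside, z up.
- blue_saucer: Fixed round white drip saucer with a blue well, 86 mm across outside, 78 mm inside the rim; well floor 4 mm and rim 9 mm above the table. Origin at the centre of its underside on the table, z up.
- yellow_jar: Loose, closed paint jar, a plain upright cylinder 50 mm across and 62 mm high, about 150 g: yellow body (lower 45 mm), black lid with a 34 mm yellow dab on top. Origin at the centre of its underside, z up.
- yellow_saucer: Fixed round white drip saucer with a yellow well, 86 mm across outside, 78 mm inside the rim; well floor 4 mm and rim 9 mm above the table. Origin at the centre of its underside on the table, z up.
- green_jar: Loose, closed paint jar, a plain upright cylinder 50 mm across and 62 mm high, about 150 g: green body (lower 45 mm), black lid with a 34 mm green dab on top. Origin at the centre of its underside, z up.
- green_saucer: Fixed round white drip saucer with a green well, 86 mm across outside, 78 mm inside the rim; well floor 4 mm and rim 9 mm above the table. Origin at the centre of its underside on the table, z up.
- brush: Loose flat paint brush lying on the table, 170 mm long, about 90 g, dark bristles. Origin on its underside about at its centre of mass, x along its length towards the bristles, z up. Light wood handle 22 mm wide from x = -85 to +20 mm, its top 19 mm above the underside; steel ferrule 36 mm wide, 20 mm high from x = 20 to 45; bristles 36 mm wide to x = 85. Grip the handle at the origin, across y.
- brush_tray: Fixed shallow dark wood brush tray, 204 x 70 mm outside, 196 x 62 mm inside (long side along its x); floor 3 mm and rim 8 mm above the table. Origin at the centre of its underside on the table, z up. The brush may lie either way round along it.
- big_bottle: Bystander: loose large red paint bottle with black cap and pale label, 86 mm across, 150 mm high, standing left of the work. Origin at the centre of its underside.
- brush_beaker: Bystander: loose clear beaker 86 mm across, 100 mm high, with brushes standing in it up to about 210 mm above the table, right of the work. Origin at the centre of its underside.
There are look-alikes about, which are no part of the job. There is more than one size of the brush; the one meant has the size given above.

How it is judged:
At the end, for the whole second after the job is handed in: Each jar upright (0.08 rad) on the floor of its colour's saucer, within 15 mm of centre; brush flat on the tray floor, origin within 15 mm of the tray's centre along and across, lengthwise within 0.2 rad either way round; all at rest; bottle and beaker within 20 mm of their starts (horizontal distance between blue_jar and blue_saucer below 0.015 m and z of blue_jar in the frame of blue_saucer below 0.007 m and angle between each of blue_jar, yellow_jar, green_jar, brush's own z axis and vertical below 0.08 rad and horizontal distance between yellow_jar and yellow_saucer below 0.015 m and z of yellow_jar in the frame of yellow_saucer below 0.007 m and horizontal distance between green_jar and green_saucer below 0.015 m and z of green_jar in the frame of green_saucer below 0.007 m and x of brush in the frame of brush_tray between -0.015 and 0.015 m and y of brush in the frame of brush_tray between -0.015 and 0.015 m and z of brush in the frame of brush_tray below 0.006 m and angle between the x axis of brush and the x axis of brush_tray, either way round below 0.2 rad and linear speed of each of blue_jar, yellow_jar, green_jar, brush below 0.02 m/s and distance of each of big_bottle, brush_beaker from where it was at the start of the episode below 0.02 m); the robot touches nothing.
It fails at once if the big bottle or the beaker of brushes is pushed more than 20 mm (distance of any of big_bottle, brush_beaker from where it was at the start of the episode above 0.02 m).
It fails at once if a jar is tipped more than about 35 degrees (angle between any of blue_jar, yellow_jar, green_jar's own z axis and vertical above 0.6 rad).
It fails at once if a jar or the brush is dropped: falling free of the fingers at more than 0.6 m/s (a drop of about 20 mm) ((contact force between blue_jar and the fingers below 0.05 N and linear speed of blue_jar above 0.6 m/s) or (contact force between yellow_jar and the fingers below 0.05 N and linear speed of yellow_jar above 0.6 m/s) or (contact force between green_jar and the fingers below 0.05 N and linear speed of green_jar above 0.6 m/s) or (contact force between brush and the fingers below 0.05 N and linear speed of brush above 0.6 m/s)).
It also fails if it takes over 99 s, if anything falls off the work surface, if the arm or the gripper's body presses on something with over 40 N, if the wrist force passes 120 N, or if a joint passes its speed limit or range.

## Working session

There is one attempt and no reset: what is moved stays moved. The work goes in short steps, Python scripts to look and compute and a tool call to move; the robot and the scene stay as the last step left them, time stands still between calls to the robot, and variables do not carry over. Pictures are saved under pics/ and viewed, at most 14 in all, crops included, and the job is handed in when it is done.

Besides the shell and the picture viewer there is one more tool, called after "Emit:" as a command line: name --pt "numbers of a row" for each row, then --argument value for the rest. move_arm: Moves the arm, as the interface text tells. Its arguments: {"type":"object","properties":{"increments":{"type":"array"}},"required":["increments"]}

```bash
mkdir -p pics
python3 - <<'E'
from bench import r
import cv2,numpy as np
o=r.observe();print({k:np.round(v,3) for k,v in o.items()})
for n in("top","side"):
    p,d=r.grab_frame(n);cv2.imwrite(f"pics/{n}0.png",p);np.save(f"pics/{n}0d.npy",d)
    c=r.calibration(n);print(n,{k:np.round(v,3).tolist() for k,v in c.items()})
E
```

```text
{'time_s': np.float64(0.0), 'joint_positions': array([ 1.547,  0.359,  0.011, -0.   , -1.224, -0.288]), 'dq': array([ 0.001,  0.001,  0.   , -0.001,  0.   ,  0.002]), 'tau': array([-0.0000e+00, -5.8272e+01,  2.9305e+01,  6.9970e+00,  7.0000e-03,
       -0.0000e+00]), 'ee_pos': array([0.207, 0.642, 0.226]), 'tcp_rot': array([ 0.988, -0.155, -0.   ,  0.001]), 'force': array([-0.437, -0.927,  0.065]), 'wrist_torque': array([ 0.01 , -0.019, -0.033]), 'finger_force': np.float64(0.0), 'finger_gap': np.float64(0.087)}
top {'intrinsics': [[400.97, 0.0, 253.039], [0.0, 400.97, 183.276], [0.0, 0.0, 1.0]], 'R': [[0.002, -0.999, -0.032], [-0.998, -0.0, -0.065], [0.065, 0.032, -0.997]], 't': [0.013, 0.546, 1.122]}
side {'intrinsics': [[410.083, 0.0, 256.655], [0.0, 410.083, 193.299], [0.0, 0.0, 1.0]], 'R': [[0.999, -0.042, 0.013], [-0.014, -0.59, -0.807], [0.041, 0.806, -0.59]], 't': [-0.554, 0.045, 1.131]}
```

View pics/top0.png

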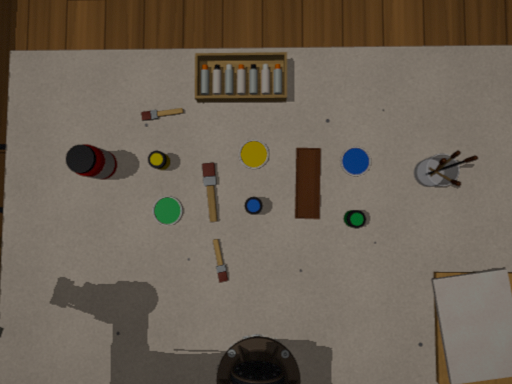

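View pics/side0.png

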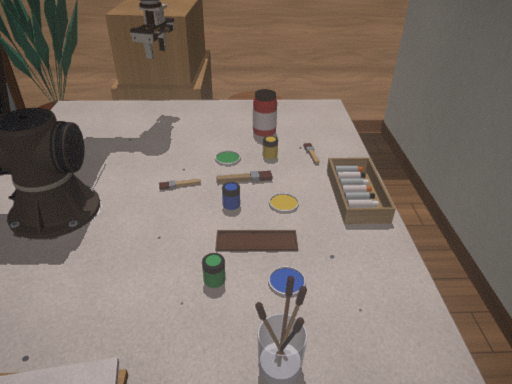

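The top view shows the jars: yellow (158,160), blue (254,206) and green (356,219). It also shows the saucers: yellow (255,154), green (168,210) and blue (356,161). The tray is at (308,183), the bottle at (85,160) and the beaker at (437,172).
There are three brush candidates: (209,192) about 58 px long, (162,114) about 43 px and (220,260) about 43 px. At roughly 365 px/m, only the first is about 170 mm long. I'll confirm that with a crop and measurement.

```bash
cat > h.py <<'E'
import cv2,numpy as np
from bench import r
def cast(c,uv,z):
    K,R,t=map(np.array,(c["intrinsics"],c["R"],c["t"]))
    uv=np.atleast_2d(uv).astype(float)
    d=np.c_[uv,np.ones(len(uv))]@np.linalg.inv(K).T@R   # world dirs
    C=-R.T@t
    return (C+d*((z-C[2])/d[:,2])[:,None])[:,:2]
HUE={"yellow":(20,34),"green":(50,85),"blue":(98,125)}
def blobs(img,col,amin=15,smin=110,vmin=50):
    h=cv2.cvtColor(img,cv2.COLOR_BGR2HSV);lo,hi=HUE[col]
    m=cv2.inRange(h,(lo,smin,vmin),(hi,255,255))
    n,l,s,c=cv2.connectedComponentsWithStats(m)
    return [(int(s[i,4]),c[i].round(1).tolist(),s[i,:4].tolist()) for i in range(1,n) if s[i,4]>=amin],m
E
python3 - <<'E'
from h import *
for n in("top","side"):
    img=cv2.imread(f"pics/{n}0.png");c=r.calibration(n)
    for col in HUE:
        for a,u,b in blobs(img,col)[0]: print(n,col,a,u,b,cast(c,u,.062)[0].round(4),cast(c,u,.004)[0].round(4))
img=cv2.imread("pics/top0.png");c=r.calibration("top")
g=cv2.cvtColor(img,cv2.COLOR_BGR2HSV)
# non-paper: saturated or dark
m=((g[...,1]>75)|(g[...,2]<70)).astype(np.uint8)
for x0,y0,x1,y1,z in((195,155,225,230,.01),(285,140,330,228,.008),(135,100,190,125,.01),(205,230,235,290,.01)):
    s=np.zeros_like(m);s[y0:y1,x0:x1]=m[y0:y1,x0:x1]
    cn=max(cv2.findContours(s,0,1)[0],key=cv2.contourArea)
    W=cast(c,cn[:,0],z).astype(np.float32)*1000
    print((x0,y0),"minrect mm",[np.round(q,1) for q in cv2.minAreaRect(W)], cn[:,0].min(0),cn[:,0].max(0))
cv2.imwrite("pics/crop1.png",cv2.resize(img[95:295,130:345],None,fx=3,fy=3,interpolation=cv2.INTER_CUBIC))
E
```

```text
top yellow 541 [253.4, 153.7] [241, 141, 26, 26] [0.6247 0.0112] [0.6328 0.013 ]
top yellow 142 [156.0, 158.9] [150, 153, 13, 13] [0.6108 0.2806] [0.6181 0.2967]
top green 519 [167.0, 210.2] [155, 198, 25, 26] [0.4694 0.2476] [0.4692 0.262 ]
top green 142 [356.4, 218.7] [350, 213, 14, 13] [ 0.4478 -0.267 ] [ 0.4465 -0.2799]
top blue 535 [355.3, 160.7] [343, 148, 26, 26] [ 0.605  -0.2662] [ 0.612  -0.2791]
top blue 144 [252.9, 205.1] [247, 199, 13, 13] [0.4838 0.0122] [0.4844 0.0141]
side yellow 46 [270.3, 138.7] [266, 136, 10, 6] [0.6108 0.2801] [0.62   0.3863]
side yellow 125 [270.0, 152.0] [264, 147, 13, 11] [0.604  0.1945] [0.6125 0.293 ]
side yellow 298 [283.5, 201.7] [271, 195, 26, 15] [ 0.6219 -0.0608] [0.6321 0.0149]
side green 17 [214.5, 260.7] [212, 258, 7, 7] [ 0.4507 -0.269 ] [ 0.4456 -0.2119]
side blue 62 [230.5, 186.4] [225, 183, 12, 7] [0.483  0.0118] [0.4807 0.094 ]
side blue 483 [285.8, 279.2] [271, 269, 32, 23] [ 0.6014 -0.3269] [ 0.6098 -0.2749]
(195, 155) minrect mm [array([490.4, 131.4]), array([104.6,  24.3]), np.float64(5.9)] [207 185] [217 221]
(285, 140) minrect mm [array([ 548.5, -142. ]), array([ 69.9, 201.4]), np.float64(88.6)] [295 148] [320 218]
(135, 100) minrect mm [array([750. , 279.5]), array([ 26. , 123.8]), np.float64(5.5)] [141 108] [183 120]
(205, 230) minrect mm [array([351.9, 113.7]), array([74.6, 17.3]), np.float64(11.9)] [213 239] [223 265]
```

View pics/crop1.png

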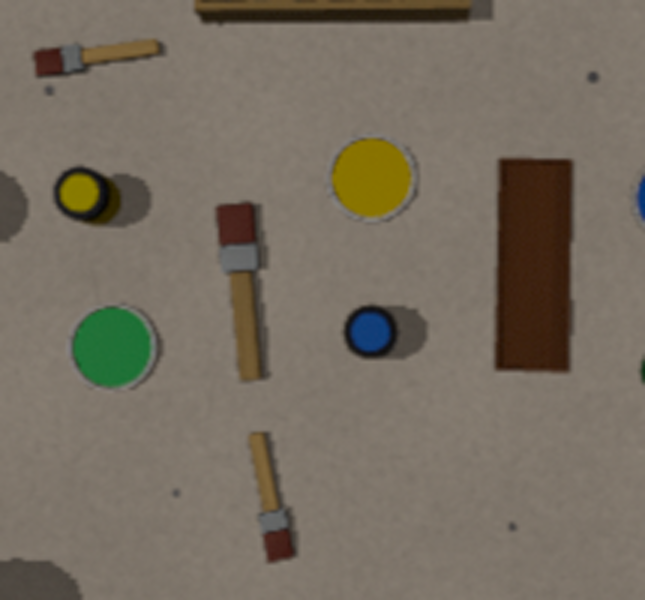

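The crop confirms it. The central brush (crop 240,290) has a handle measured at about 105 × 24 mm, which matches the description. The other two are about 124 mm long overall, so they're the small look-alikes. I'll turn so that the fingers close along world x, clear of the bottle and beaker, and move high above the yellow jar.

Emit:
move_arm --pt "87 0 0 0 6" --pt "87 0 0 0 6" --pt "87 0 0 0 6" --pt "87 0 0 0 6" --pt "87 0 0 0 6" --pt "87 0 0 0 6" --pt "87 0 0 0 6" --pt "87 0 0 0 6" --pt "87 0 0 0 6" --pt "87 0 0 0 6" --pt "87 0 0 0 6" --pt "87 0 0 0 6" --pt "87 0 0 0 0.2" --pt "87 0 0 0 0"

```text
time_s: 1.27
ee_pos: [0.207, 0.6423, 0.2262]
tcp_rot: [0.708, -0.706, 0.0, 0.0]
force: [0.6, -0.1, -0.3]
finger_gap: 0.0874
finger_force: 0.0
```

Emit:
move_arm --pt "87 10 -11 0 0" --pt "87 20 -22 0 0" --pt "87 20 -22 0 0" --pt "87 20 -22 0 0" --pt "87 20 -22 0 0" --pt "87 20 -22 0 0" --pt "87 20 -22 0 0" --pt "87 20 -22 0 0" --pt "87 20 -22 0 0" --pt "87 20 -22 0 0" --pt "87 20 -22 0 0" --pt "87 20 -22 0 0" --pt "87 20 -22 0 0" --pt "87 20 -22 0 0" --pt "87 20 -22 0 0" --pt "87 20 -22 0 0" --pt "87 20 -22 0 0" --pt "87 20 -22 0 0" --pt "87 12 -19 0 0" --pt "87 0 0 0 0"

```text
time_s: 2.93
ee_pos: [0.6133, 0.2767, 0.226]
tcp_rot: [-0.707, 0.708, -0.0, -0.0]
force: [-0.4, -0.2, -0.8]
finger_gap: 0.0871
finger_force: 0.0
```

```bash
cat >> h.py <<'E'
def pose():
    o=r.observe();x,y,z,w=o["tcp_rot"];a=np.degrees(2*np.arctan2(y,x))
    return o,o["ee_pos"],a
def go(x,y,z):
    "tool-frame shift (mm) from here to world TCP target"
    o,p,a=pose();d=(np.array([x,y,z])-p)*1000;a=np.radians(a);X=np.array([np.cos(a),np.sin(a)]);Y=np.array([np.sin(a),-np.cos(a)])
    return np.round([X@d[:2],Y@d[:2],-d[2]],1)
def wcast(c,uv,z):
    K,R,t=map(np.array,(c["intrinsics"],c["R"],c["t"]))
    q=(np.atleast_2d(uv).astype(float)-K[:2,2])/[K[0,0],K[1,1]];th=np.linalg.norm(q,axis=1)
    d=np.c_[q*(np.sin(th)/np.maximum(th,1e-9))[:,None],np.cos(th)]@R;C=-R.T@t
    return (C+d*((z-C[2])/d[:,2])[:,None])[:,:2]
E
python3 - <<'E'
from h import *
o,p,a=pose();print(p.round(4),round(a,2),o["joint_positions"].round(2),o["time_s"]);print(go(.6108,.2803,.02))
c=r.calibration("wrist");print({k:np.round(v,3).tolist() for k,v in c.items()})
img,d=r.grab_frame("wrist");cv2.imwrite("pics/w1.png",img)
for col in HUE:
    for b in blobs(img,col)[0]: print(col,b,wcast(c,b[1],.062)[0].round(4),wcast(c,b[1],.004)[0].round(4))
E
```

```text
[0.6133 0.2767 0.226 ] 269.92 [ 0.71  0.36  0.01  0.   -1.22 -0.71] 2.9333
[ -3.6   2.5 206. ]
{'intrinsics': [[297.319, 0.0, 261.326], [0.0, 297.319, 192.639], [0.0, 0.0, 1.0]], 'R': [[-1.0, 0.001, 0.0], [0.001, 0.962, 0.274], [0.0, 0.274, -0.962]], 't': [0.613, -0.299, 0.314]}
yellow (160, [262.6, 157.2], [246, 153, 35, 14]) [0.612  0.2526] [0.6117 0.2619]
yellow (801, [263.5, 181.1], [248, 166, 32, 31]) [0.611  0.2795] [0.6105 0.2937]
yellow (342, [114.7, 262.4], [107, 241, 21, 45]) [0.8119 0.3908] [0.8477 0.425 ]
yellow (314, [408.1, 262.6], [396, 241, 21, 45]) [0.4148 0.3916] [0.379 0.426]
yellow (1141, [402.7, 300.1], [307, 282, 177, 32]) [0.4083 0.4554] [0.3714 0.5012]
yellow (384, [270.4, 311.0], [235, 307, 73, 9]) [0.6013 0.4592] [0.5992 0.5057]
yellow (120, [375.0, 370.0], [367, 358, 14, 26]) [0.4189 0.6092] [0.3839 0.6828]
green (2190, [367.9, 157.4], [343, 130, 51, 55]) [0.4917 0.2512] [0.4698 0.2602]
```

View pics/w1.png

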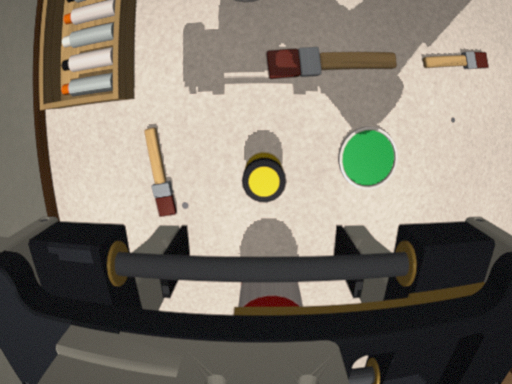

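The wrist view shows the yellow jar at (264,181), centred between the fingers, and the green saucer at (368,157). Both agree with the top and side fixes to within about 1.5 mm. I'll descend and grip the jar.

Emit:
move_arm --pt "87 -3.3 2.3 0 0" --pt "87 0 0 15 0" --pt "87 0 0 25 0" --pt "87 0 0 25 0" --pt "87 0 0 25 0" --pt "87 0 0 25 0" --pt "87 0 0 25 0" --pt "87 0 0 25 0" --pt "87 0 0 20 0" --pt "87 0 0 12 0" --pt "87 0 0 9 0" --pt "87 0 0 0 0" --pt "87 0 0 0 0"

```text
time_s: 4.07
ee_pos: [0.6085, 0.2838, 0.0211]
tcp_rot: [-0.707, 0.707, -0.0, 0.0]
force: [0.7, 0.2, 0.9]
finger_gap: 0.0868
finger_force: 0.0
```

Emit:
move_arm --pt "60 0 0 0 0" --pt "54 0 0 0 0" --pt "50 0 0 0 0" --pt "48 0 0 0 0" --pt "46 0 0 0 0" --pt "44 0 0 0 0" --pt "40 0 0 0 0" --pt "40 0 0 0 0" --pt "40 0 0 0 0" --pt "40 0 0 0 0"

```text
time_s: 4.9
ee_pos: [0.6088, 0.2834, 0.021]
tcp_rot: [-0.707, 0.707, -0.0, 0.0]
force: [2.2, 0.5, 3.4]
finger_gap: 0.0495
finger_force: 30.0
```

Emit:
move_arm --pt "40 0 0 -4 0" --pt "40 0 0 -8 0" --pt "40 0 0 -14 0" --pt "40 0 0 -20 0" --pt "40 0 0 -20 0" --pt "40 0 0 -16 0" --pt "40 0 0 -8 0" --pt "40 0 0 0 0"

```text
time_s: 5.57
ee_pos: [0.6091, 0.2839, 0.1129]
tcp_rot: [-0.707, 0.707, -0.0, 0.002]
force: [0.1, -0.2, -1.8]
finger_gap: 0.05
finger_force: 30.0
```

Emit:
move_arm --pt "40 8 -1 0 0" --pt "40 14 -2 0 0" --pt "40 20 -2 0 0" --pt "40 20 -2 0 0" --pt "40 20 -2 0 0" --pt "40 20 -2 0 0" --pt "40 20 -2 0 0" --pt "40 20 -2 0 0" --pt "40 20 -2 0 0" --pt "40 20 -2 0 0" --pt "40 20 -2 0 0" --pt "40 20 -2 0 0" --pt "40 20 -1 0 0" --pt "40 14 -1 0 0" --pt "40 10 -0.7 0 0" --pt "40 0 0 0 0" --pt "40 0 0 0 0" --pt "40 0 0 0 0"

```text
time_s: 7.07
ee_pos: [0.6337, 0.0175, 0.1103]
tcp_rot: [-0.707, 0.707, 0.0, -0.0]
force: [-0.9, -0.5, -1.3]
finger_gap: 0.0493
finger_force: 30.0
```

Run:
```python
from h import *
o,p,a=pose();print(p.round(4),round(a,2),o["finger_gap"],o["finger_force"],o["force"].round(1))
c=r.calibration("wrist");img,d=r.grab_frame("wrist");cv2.imwrite("pics/w2.png",img)
zj=p[2]-.021+.062
for col in HUE:
    for b in blobs(img,col,100)[0]: print(col,b,wcast(c,b[1],zj)[0].round(4),wcast(c,b[1],.004)[0].round(4))
```

```text
[0.6337 0.0175 0.1103] 269.94 0.04931626425622913 29.99960035085678 [-0.9 -0.5 -1.3]
yellow (5142, [262.7, 185.9], [216, 147, 92, 91]) [ 0.6332 -0.0277] [0.6325 0.0109]
yellow (738, [261.6, 249.9], [231, 241, 63, 16]) [0.6337 0.0012] [0.6335 0.0763]
yellow (317, [168.2, 266.7], [162, 243, 16, 49]) [0.6773 0.011 ] [0.7321 0.0986]
yellow (311, [354.5, 267.0], [346, 243, 16, 48]) [0.5903 0.0113] [0.5354 0.0991]
yellow (3417, [297.5, 300.0], [166, 281, 285, 35]) [0.6164 0.0289] [0.5945 0.139 ]
blue (1086, [406.1, 183.7], [390, 163, 46, 54]) [ 0.5701 -0.0289] [0.4897 0.0082]
blue (1089, [440.8, 204.8], [424, 185, 35, 41]) [ 0.5489 -0.0188] [0.4417 0.031 ]
```

Emit:
move_arm --pt "40 0 1.2 6 0" --pt "40 0 0 12 0" --pt "40 0 0 18 0" --pt "40 0 0 18 0" --pt "40 0 0 14 0" --pt "40 0 0 8 0" --pt "40 0 0 4 0" --pt "40 0 0 2 0" --pt "40 0 0 1 0" --pt "40 0 0 1 0" --pt "40 0 0 0 0" --pt "40 0 0 0 0"

```text
time_s: 8.12
ee_pos: [0.633, 0.0173, 0.0272]
tcp_rot: [-0.707, 0.708, -0.0, 0.001]
force: [0.0, 0.4, -1.9]
finger_gap: 0.0493
finger_force: 30.0
```

Emit:
move_arm --pt "40 0 0 1 0" --pt "40 0 0 0.5 0" --pt "40 0 0 0.5 0" --pt "40 0 0 0 0" --pt "40 0 0 0 0"

```text
time_s: 8.53
ee_pos: [0.6327, 0.0173, 0.025]
tcp_rot: [-0.707, 0.707, -0.0, 0.0]
force: [-1.2, 1.0, 2.3]
finger_gap: 0.0494
finger_force: 30.0
```

Emit:
move_arm --pt "52 0 0 0 0" --pt "56 0 0 0 0" --pt "65 0 0 0 0" --pt "80 0 0 0 0" --pt "87 0 0 0 0" --pt "87 0 0 0 0" --pt "87 0 0 -5 0" --pt "87 0 0 -10 0" --pt "87 0 0 -20 0" --pt "87 0 0 -25 0" --pt "87 0 0 -20 0" --pt "87 0 0 -10 0" --pt "87 0 0 0 0" --pt "87 0 0 0 0"

```text
time_s: 9.7
ee_pos: [0.6327, 0.0174, 0.1153]
tcp_rot: [-0.707, 0.708, -0.0, 0.001]
force: [-0.6, -0.7, -0.5]
finger_gap: 0.0871
finger_force: 0.0
```

Emit:
move_arm --pt "87 0.8 9.3 0 0" --pt "87 1 20 0 0" --pt "87 1 25 0 0" --pt "87 1 25 0 0" --pt "87 1 25 0 0" --pt "87 0 25 0 0" --pt "87 0 20 0 0" --pt "87 0 0 0 0" --pt "87 0 0 0 0" --pt "87 0 0 0 0"

```text
time_s: 10.53
ee_pos: [0.4832, 0.0126, 0.1142]
tcp_rot: [-0.707, 0.707, 0.0, -0.0]
force: [0.4, 0.3, 0.2]
finger_gap: 0.0871
finger_force: 0.0
```

Run:
```python
from h import *
o,p,a=pose();print(p.round(4),round(a,2),go(.4834,.0125,.021))
c=r.calibration("wrist");img,d=r.grab_frame("wrist");cv2.imwrite("pics/w3.png",img)
for col in HUE:
    for b in blobs(img,col,100)[0]: print(col,b,wcast(c,b[1],.062)[0].round(4),wcast(c,b[1],.066)[0].round(4))
t,d=r.grab_frame("top");ct=r.calibration("top")
for b in blobs(t,"yellow",50)[0]:print("top",b,cast(ct,b[1],.066)[0].round(4))
cv2.imwrite("pics/t3.png",t)
```

```text
[0.4832 0.0126 0.1142] 269.96 [ 0.1 -0.2 93.2]
yellow (2622, [121.4, 187.1], [86, 155, 62, 72]) [ 0.5937 -0.0076] [ 0.5916 -0.0087]
yellow (878, [83.6, 209.8], [67, 193, 35, 32]) [0.635  0.0121] [0.6321 0.0107]
yellow (371, [114.7, 263.7], [106, 241, 22, 45]) [0.6131 0.0623] [0.6106 0.0599]
yellow (362, [408.2, 263.6], [396, 241, 21, 45]) [0.3532 0.0624] [0.3557 0.06  ]
yellow (1676, [366.5, 303.1], [234, 282, 251, 34]) [0.3873 0.1019] [0.3891 0.0988]
yellow (126, [374.6, 369.3], [367, 358, 13, 26]) [0.3569 0.2021] [0.3594 0.1971]
blue (430, [261.0, 173.3], [236, 165, 51, 23]) [ 0.4835 -0.0176] [ 0.4835 -0.0184]
blue (1635, [261.1, 210.8], [238, 189, 47, 45]) [0.4835 0.0111] [0.4834 0.0097]
top (421, [253.5, 152.9], [241, 141, 26, 23]) [0.6264 0.0108]
```

View pics/w3.png

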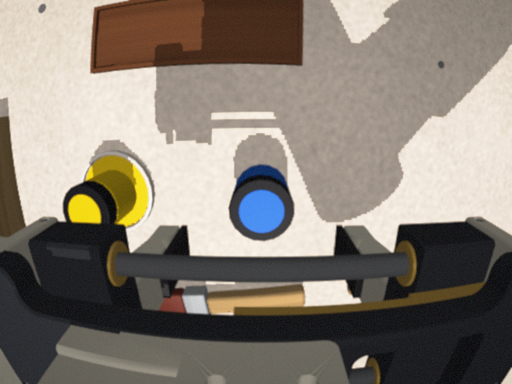

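The wrist view shows the yellow jar standing in its saucer at (85,208), and the blue jar at (261,211), centred between the fingers. I'll descend and grip it.

Emit:
move_arm --pt "87 0.6 0 10 0" --pt "87 0 0 20 0" --pt "87 0 0 20 0" --pt "87 0 0 18 0" --pt "87 0 0 12 0" --pt "87 0 0 8 0" --pt "87 0 0 5 0" --pt "87 0 0 0 0" --pt "70 0 0 0 0" --pt "60 0 0 0 0" --pt "54 0 0 0 0" --pt "50 0 0 0 0" --pt "46 0 0 0 0" --pt "42 0 0 0 0" --pt "40 0 0 0 0" --pt "40 0 0 0 0" --pt "40 0 0 0 0" --pt "40 0 0 0 0"

```text
time_s: 12.13
ee_pos: [0.4834, 0.0121, 0.0219]
tcp_rot: [-0.707, 0.707, -0.0, 0.0]
force: [-1.6, 1.1, 5.2]
finger_gap: 0.05
finger_force: 30.0
```

Emit:
move_arm --pt "40 0 0 -4 0" --pt "40 0 0 -8 0" --pt "40 0 0 -14 0" --pt "40 0 0 -20 0" --pt "40 0 0 -20 0" --pt "40 0 0 -16 0" --pt "40 0 0 -8 0" --pt "40 0 0 0 0" --pt "40 0 0 0 0"

```text
time_s: 12.88
ee_pos: [0.4831, 0.0121, 0.1115]
tcp_rot: [-0.707, 0.708, 0.0, 0.0]
force: [0.3, -0.4, -2.2]
finger_gap: 0.0494
finger_force: 30.0
```

Emit:
move_arm --pt "40 7 -3 0 0" --pt "40 14 -6 0 0" --pt "40 20 -9 0 0" --pt "40 20 -9 0 0" --pt "40 20 -9 0 0" --pt "40 20 -9 0 0" --pt "40 20 -9 0 0" --pt "40 20 -9 0 0" --pt "40 20 -9 0 0" --pt "40 20 -9 0 0" --pt "40 20 -9 0 0" --pt "40 20 -9 0 0" --pt "40 20 -9 0 0" --pt "40 20 -9 0 0" --pt "40 20 -8 0 0" --pt "40 8 -3 0 0" --pt "40 0 0 0 0" --pt "40 0 0 0 0" --pt "40 0 0 0 0"

```text
time_s: 14.47
ee_pos: [0.6102, -0.2767, 0.1105]
tcp_rot: [-0.707, 0.708, 0.001, -0.0]
force: [0.2, -0.5, -2.0]
finger_gap: 0.0493
finger_force: 30.0
```

Run:
```python
from h import *
o,p,a=pose();print(p.round(4),round(a,2),go(.611,-.2772,.0269))
c=r.calibration("wrist");img,d=r.grab_frame("wrist");cv2.imwrite("pics/w4.png",img)
b,m=blobs(img,"blue",100)
for q in b:print(q,wcast(c,q[1],.004)[0].round(4))
```

```text
[ 0.6102 -0.2767  0.1105] 269.93 [ 0.5 -0.8 83.6]
(5141, [260.0, 189.3], [218, 150, 87, 90]) [ 0.6113 -0.2799]
(419, [261.5, 252.1], [236, 246, 53, 11]) [ 0.61   -0.2151]
(1490, [261.5, 292.5], [225, 282, 74, 25]) [ 0.61   -0.1657]
```

View pics/w4.png

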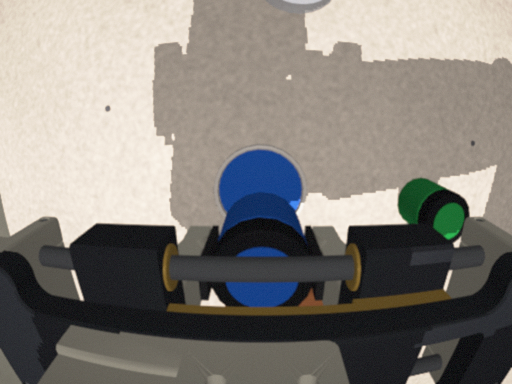

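The blue well is at about (261,190), visible just beyond the held jar. Its x matches the target, so I'll lower the jar.

Emit:
move_arm --pt "40 0.8 -0.8 6 0" --pt "40 0 0 12 0" --pt "40 0 0 18 0" --pt "40 0 0 18 0" --pt "40 0 0 14 0" --pt "40 0 0 8 0" --pt "40 0 0 3 0" --pt "40 0 0 2 0" --pt "40 0 0 1 0" --pt "40 0 0 1 0" --pt "40 0 0 0.7 0" --pt "40 0 0 0 0" --pt "40 0 0 0 0"

```text
time_s: 15.6
ee_pos: [0.612, -0.278, 0.0284]
tcp_rot: [-0.707, 0.707, -0.0, 0.0]
force: [0.4, 0.4, -2.5]
finger_gap: 0.0497
finger_force: 30.0
```

Emit:
move_arm --pt "40 0 0 1 0" --pt "40 0 0 0.7 0" --pt "40 0 0 0.6 0" --pt "40 0 0 0 0" --pt "40 0 0 0 0"

```text
time_s: 16.02
ee_pos: [0.6118, -0.278, 0.0259]
tcp_rot: [-0.707, 0.707, -0.0, 0.0]
force: [-2.5, 0.8, 2.3]
finger_gap: 0.0499
finger_force: 30.0
```

Emit:
move_arm --pt "52 0 0 0 0" --pt "56 0 0 0 0" --pt "65 0 0 0 0" --pt "80 0 0 0 0" --pt "87 0 0 0 0" --pt "87 0 0 0 0" --pt "87 0 0 -5 0" --pt "87 0 0 -10 0" --pt "87 0 0 -20 0" --pt "87 0 0 -25 0" --pt "87 0 0 -20 0" --pt "87 0 0 -10 0" --pt "87 0 0 0 0" --pt "87 0 0 0 0"

```text
time_s: 17.18
ee_pos: [0.6119, -0.2778, 0.1163]
tcp_rot: [-0.707, 0.708, -0.001, 0.001]
force: [0.2, 0.1, -0.3]
finger_gap: 0.0872
finger_force: 0.0
```

Emit:
move_arm --pt "87 -1 10 0 0" --pt "87 -2 20 0 0" --pt "87 -2 26 0 0" --pt "87 -2 26 0 0" --pt "87 -2 26 0 0" --pt "87 -1 26 0 0" --pt "87 -1 20 0 0" --pt "87 0 10 0 0" --pt "87 0 0 0 0" --pt "87 0 0 0 0" --pt "87 0 0 0 0"

```text
time_s: 18.1
ee_pos: [0.4485, -0.2669, 0.1154]
tcp_rot: [-0.707, 0.707, -0.0, -0.0]
force: [0.2, -0.2, 0.9]
finger_gap: 0.0871
finger_force: 0.0
```

Run:
```python
from h import *
o,p,a=pose();print(p.round(4),round(a,2),go(.448,-.267,.021))
c=r.calibration("wrist");img,d=r.grab_frame("wrist");cv2.imwrite("pics/w5.png",img)
for col in("green","blue"):
    for b in blobs(img,col,100)[0]: print(col,b,wcast(c,b[1],.062)[0].round(4),wcast(c,b[1],.066)[0].round(4))
```

```text
[ 0.4485 -0.2669  0.1154] 269.95 [ 0.1  0.5 94.4]
green (397, [262.1, 173.6], [238, 166, 50, 21]) [ 0.448  -0.2965] [ 0.448  -0.2974]
green (1598, [262.8, 211.3], [240, 190, 47, 44]) [ 0.4475 -0.2676] [ 0.4475 -0.269 ]
blue (2534, [109.5, 177.1], [76, 144, 59, 72]) [ 0.5697 -0.2951] [ 0.5674 -0.296 ]
blue (1033, [69.9, 198.0], [54, 178, 33, 41]) [ 0.6144 -0.2774] [ 0.6112 -0.2787]
```

Emit:
move_arm --pt "87 0 0.7 10 0" --pt "87 0 0 20 0" --pt "87 0 0 20 0" --pt "87 0 0 18 0" --pt "87 0 0 12 0" --pt "87 0 0 9 0" --pt "87 0 0 5 0" --pt "87 0 0 0 0" --pt "70 0 0 0 0" --pt "60 0 0 0 0" --pt "54 0 0 0 0" --pt "50 0 0 0 0" --pt "46 0 0 0 0" --pt "42 0 0 0 0" --pt "40 0 0 0 0" --pt "40 0 0 0 0" --pt "40 0 0 0 0" --pt "40 0 0 0 0"

```text
time_s: 19.65
ee_pos: [0.4473, -0.2668, 0.0219]
tcp_rot: [-0.707, 0.707, -0.0, 0.0]
force: [-1.1, 1.0, 5.8]
finger_gap: 0.0495
finger_force: 30.0
```

Emit:
move_arm --pt "40 0 0 -4 0" --pt "40 0 0 -8 0" --pt "40 0 0 -14 0" --pt "40 0 0 -20 0" --pt "40 0 0 -20 0" --pt "40 0 0 -16 0" --pt "40 0 0 -8 0" --pt "40 0 0 0 0" --pt "40 0 0 0 0"

```text
time_s: 20.4
ee_pos: [0.4468, -0.2666, 0.1114]
tcp_rot: [-0.707, 0.708, -0.0, 0.0]
force: [-0.7, -0.2, -1.7]
finger_gap: 0.0494
finger_force: 30.0
```

Emit:
move_arm --pt "40 -8 -0.5 0 0" --pt "40 -16 -0.5 0 0" --pt "40 -24 -1 0 0" --pt "40 -24 -1 0 0" --pt "40 -24 -1 0 0" --pt "40 -24 -1 0 0" --pt "40 -24 -1 0 0" --pt "40 -24 -1 0 0" --pt "40 -24 -1 0 0" --pt "40 -24 -1 0 0" --pt "40 -24 -1 0 0" --pt "40 -24 -1 0 0" --pt "40 -24 -1 0 0" --pt "40 -24 -1 0 0" --pt "40 -24 -1 0 0" --pt "40 -24 -1 0 0" --pt "40 -24 -1 0 0" --pt "40 -24 -1 0 0" --pt "40 -24 -1 0 0" --pt "40 -24 -1 0 0"

```text
time_s: 22.07
ee_pos: [0.4654, 0.1901, 0.1102]
tcp_rot: [-0.707, 0.708, 0.0, -0.001]
force: [0.9, -0.1, -1.7]
finger_gap: 0.0496
finger_force: 30.0
```

Emit:
move_arm --pt "40 -24 -1 0 0" --pt "40 -24 -1 0 0" --pt "40 -16 -1 0 0" --pt "40 -8 0 0 0" --pt "40 0 0 0 0" --pt "40 0 0 0 0" --pt "40 0 0 0 0"

```text
time_s: 22.65
ee_pos: [0.4691, 0.2602, 0.1111]
tcp_rot: [-0.707, 0.708, 0.0, -0.001]
force: [0.5, 0.3, -2.3]
finger_gap: 0.0497
finger_force: 30.0
```

Run:
```python
from h import *
o,p,a=pose();print(p.round(4),round(a,2),go(.4697,.2615,.0259),o["joint_positions"].round(2))
c=r.calibration("wrist");img,d=r.grab_frame("wrist");cv2.imwrite("pics/w6.png",img)
for q in blobs(img,"green",100)[0]:print(q,wcast(c,q[1],.004)[0].round(4))
```

```text
[0.4691 0.2602 0.1111] 269.91 [-1.3 -0.6 85.2] [ 0.87  0.24 -0.45 -0.   -0.89 -0.87]
(4817, [261.3, 190.8], [219, 153, 86, 86]) [0.4692 0.2585]
(406, [261.5, 252.1], [236, 246, 52, 11]) [0.4691 0.3218]
(1479, [261.5, 292.5], [225, 282, 74, 25]) [0.4691 0.3713]
```

Emit:
move_arm --pt "40 -0.8 -0.3 6 0" --pt "40 0 0 12 0" --pt "40 0 0 18 0" --pt "40 0 0 18 0" --pt "40 0 0 14 0" --pt "40 0 0 8 0" --pt "40 0 0 3 0" --pt "40 0 0 2 0" --pt "40 0 0 1 0" --pt "40 0 0 1 0" --pt "40 0 0 0.5 0" --pt "40 0 0 0 0" --pt "40 0 0 0 0"

```text
time_s: 23.78
ee_pos: [0.4701, 0.2623, 0.0285]
tcp_rot: [-0.707, 0.707, 0.0, 0.0]
force: [0.0, 0.1, -2.1]
finger_gap: 0.0498
finger_force: 30.0
```

Emit:
move_arm --pt "40 0 0 1 0" --pt "40 0 0 0.7 0" --pt "40 0 0 0.7 0" --pt "40 0 0 0 0" --pt "40 0 0 0 0"

```text
time_s: 24.2
ee_pos: [0.47, 0.2621, 0.0259]
tcp_rot: [-0.707, 0.707, -0.0, 0.0]
force: [-1.9, -0.8, 3.4]
finger_gap: 0.0495
finger_force: 30.0
```

Emit:
move_arm --pt "52 0 0 0 0" --pt "56 0 0 0 0" --pt "65 0 0 0 0" --pt "80 0 0 0 0" --pt "87 0 0 0 0" --pt "87 0 0 0 0" --pt "87 0 0 -5 0" --pt "87 0 0 -10 0" --pt "87 0 0 -20 0" --pt "87 0 0 -25 0" --pt "87 0 0 -25 0" --pt "87 0 0 -25 0" --pt "87 0 0 -25 0" --pt "87 0 0 -15 0" --pt "87 0 0 -10 0" --pt "87 0 0 0 0"

```text
time_s: 25.53
ee_pos: [0.4709, 0.2628, 0.1887]
tcp_rot: [-0.707, 0.707, -0.0, 0.002]
force: [0.4, 0.7, 0.7]
finger_gap: 0.087
finger_force: 0.0
```

Emit:
move_arm --pt "87 12 -5 0 0" --pt "87 25 -10 0 0" --pt "87 25 -10 0 0" --pt "87 25 -10 0 0" --pt "87 25 -10 0 0" --pt "87 15 -8 0 0" --pt "87 0 0 0 -6" --pt "87 0 0 0 -6" --pt "87 0 0 0 -6" --pt "87 0 0 0 -6" --pt "87 0 0 0 -6" --pt "87 0 0 0 -6" --pt "87 0 0 0 -6" --pt "87 0 0 0 -6"

```text
time_s: 26.7
ee_pos: [0.522, 0.134, 0.1841]
tcp_rot: [0.934, -0.357, -0.001, 0.001]
force: [-0.4, -0.4, 0.9]
finger_gap: 0.0872
finger_force: 0.0
```

Emit:
move_arm --pt "87 0 0 0 -6" --pt "87 0 0 0 -6" --pt "87 0 0 0 -6" --pt "87 0 0 0 -6" --pt "87 0 0 0 -6" --pt "87 0 0 0 -6" --pt "87 0 0 0 -6" --pt "87 0 0 0 -6" --pt "87 0 0 0 0" --pt "87 0 0 0 0" --pt "87 0 0 0 0"

```text
time_s: 27.62
ee_pos: [0.5225, 0.1345, 0.185]
tcp_rot: [0.999, 0.05, -0.001, 0.0]
force: [0.0, 0.3, 0.2]
finger_gap: 0.0869
finger_force: 0.0
```

Run:
```python
from h import *
o,p,a=pose();print(p.round(4),round(a,2),o["joint_positions"].round(2),o["time_s"])
c=r.calibration("wrist");img,d=r.grab_frame("wrist");cv2.imwrite("pics/w7.png",img)
t,d=r.grab_frame("top");cv2.imwrite("pics/t7.png",t);ct=r.calibration("top")
for col in HUE:
  for b in blobs(t,col,50)[0]:print(col,b,cast(ct,b[1],.066)[0].round(4))
```

```text
[0.5225 0.1345 0.185 ] 5.72 [ 0.62  0.17 -0.35 -0.   -1.06  1.06] 27.6167
yellow (454, [253.5, 153.8], [241, 141, 26, 26]) [0.6239 0.0108]
green (121, [170.8, 217.5], [158, 209, 22, 15]) [0.4495 0.2359]
blue (270, [351.6, 162.7], [343, 148, 25, 26]) [ 0.5991 -0.2553]
blue (147, [360.0, 157.8], [354, 151, 13, 14]) [ 0.6124 -0.2781]
```

View pics/w7.png

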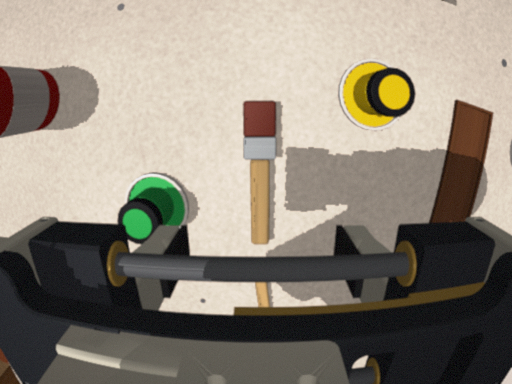

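The brush lies upright in the view. Its handle end is at (260,243), the handle/ferrule joint at (259,159) and the ferrule/bristle joint at (259,137). I'll cast these onto the handle top.

Run:
```python
from h import *
c=r.calibration("wrist");img=cv2.imread("pics/w7.png")
h=cv2.cvtColor(img,cv2.COLOR_BGR2HSV)
m=(h[...,1]>100).astype(np.uint8);s=np.zeros_like(m);s[160:248,240:290]=m[160:248,240:290]
n,l,st,ce=cv2.connectedComponentsWithStats(s);i=1+st[1:,4].argmax();ys,xs=np.where(l==i);print("handle px",st[i],ce[i])
W=wcast(c,np.c_[xs,ys],.019)
mid=np.array([W[ys==y].mean(0) for y in range(ys.min()+3,ys.max()-3)])
vx,vy,x0,y0=cv2.fitLine(mid.astype(np.float32),2,0,.01,.01).ravel()
d=np.array([vx,vy])*np.sign(vx);b=np.array([x0,y0]);pr=(W-b)@d;print("yaw",np.degrees(np.arctan2(d[1],d[0])),"len",np.ptp(pr))
E1=b+d*pr.min();E2=b+d*pr.max();print("end",E1,"joint",E2,"origin from end",E1+.085*d,"from joint",E2-.02*d)
hp=wcast(c,[[259.5,136.5],[259.5,100.5]],.02);print((hp-b)@d-pr.min())
print(go(*(E2-.02*d),.185),go(*(E1+.085*d),.185))
```

```text
handle px [ 251  160   18   83 1436] [259.66573816 200.1281337 ]
yaw 6.039549 len 0.09941737420649986
end [0.442423   0.12662753] joint [0.54128856 0.13708772] origin from end [0.52695121 0.1355708 ] from joint [0.52139957 0.13498342]
[0.12553532 0.16472432]
[-1.3 -0.4  0.3] [ 4.3 -0.4  0.3]
```

Emit:
move_arm --pt "60 1 -0.4 10 0" --pt "60 0 0 20 0" --pt "60 0 0 25 0" --pt "60 0 0 25 0" --pt "60 0 0 25 0" --pt "60 0 0 25 0" --pt "60 0 0 20 0" --pt "60 0 0 12 0" --pt "60 0 0 8 0" --pt "60 0 0 5 0" --pt "60 0 0 2 0" --pt "60 0 0 0 0" --pt "60 0 0 0 0"

```text
time_s: 28.8
ee_pos: [0.5242, 0.1358, 0.0093]
tcp_rot: [0.999, 0.052, 0.001, -0.0]
force: [-0.2, -1.3, 0.6]
finger_gap: 0.06
finger_force: 0.0
```

Emit:
move_arm --pt "45 0 0 1 0" --pt "35 0 0 0 0" --pt "28 0 0 0 0" --pt "24 0 0 0 0" --pt "21 0 0 0 0" --pt "18 0 0 0 0" --pt "12 0 0 0 0" --pt "12 0 0 0 0" --pt "12 0 0 0 0" --pt "12 0 0 0 0" --pt "12 0 0 0 0"

```text
time_s: 29.72
ee_pos: [0.5239, 0.1355, 0.0078]
tcp_rot: [0.999, 0.052, 0.0, -0.0]
force: [-0.6, 0.3, 2.4]
finger_gap: 0.0216
finger_force: 30.0
```

Emit:
move_arm --pt "12 0 0 -4 0" --pt "12 0 0 -8 0" --pt "12 0 0 -14 0" --pt "12 0 0 -20 0" --pt "12 0 0 -20 0" --pt "12 0 0 -20 0" --pt "12 0 0 -10 0" --pt "12 0 0 -6 0" --pt "12 0 0 0 0" --pt "12 0 0 0 0"

```text
time_s: 30.55
ee_pos: [0.5234, 0.1353, 0.1092]
tcp_rot: [0.999, 0.052, -0.0, -0.0]
force: [-0.8, 1.3, -1.0]
finger_gap: 0.0213
finger_force: 30.0
```

Emit:
move_arm --pt "12 0 0 0 3.7" --pt "12 0 0 0 3.7" --pt "12 1.8 8 0 0" --pt "12 2 14.5 0 0" --pt "12 2 20 0 0" --pt "12 2 20 0 0" --pt "12 2 20 0 0" --pt "12 2 20 0 0" --pt "12 2 20 0 0" --pt "12 2 20 0 0" --pt "12 2 20 0 0" --pt "12 2 20 0 0" --pt "12 2 20 0 0" --pt "12 2 20 0 0" --pt "12 2 20 0 0" --pt "12 2 18 0 0" --pt "12 2 10 0 0" --pt "12 2 6 0 0" --pt "12 0 0 0 0" --pt "12 0 0 0 0"

```text
time_s: 32.22
ee_pos: [0.5483, -0.1417, 0.1092]
tcp_rot: [1.0, -0.013, -0.0, -0.0]
force: [-1.0, 0.4, 0.3]
finger_gap: 0.0215
finger_force: 30.0
```

Run:
```python
from h import *
o,p,a=pose();print(p.round(4),round(a,2),go(.5485,-.142,.0118))
c=r.calibration("wrist");img,d=r.grab_frame("wrist");cv2.imwrite("pics/w8.png",img)
```

```text
[ 0.5483 -0.1417  0.1092] -1.47 [ 0.2  0.3 97.4]
```

View pics/w8.png

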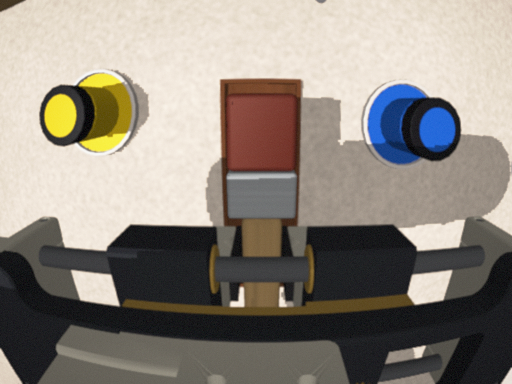

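The held brush (ferrule at 262,195) lines up with the tray, whose far edge is at (261,80) and whose sides are at u = 221 and 300. I'll check the tray's end and centre line numerically.

Run:
```python
from h import *
c=r.calibration("wrist")
print("far edge (exp .6505)",wcast(c,[[221.5,80],[300,80]],.008).round(4),"brush tip, ferrule ends",wcast(c,[[262,94],[262,171],[262,218]],.12).round(4))
print(wcast(c,[[262,94]],.110).round(4))
```

```text
far edge (exp .6505) [[ 0.6501 -0.111 ]
 [ 0.6484 -0.1785]] brush tip, ferrule ends [[ 0.6308 -0.1449]
 [ 0.5923 -0.144 ]
 [ 0.5669 -0.1434]]
[[ 0.6313 -0.145 ]]
```

Emit:
move_arm --pt "12 1.5 0.3 8 0" --pt "12 0 0 16 0" --pt "12 0 0 20 0" --pt "12 0 0 20 0" --pt "12 0 0 14 0" --pt "12 0 0 8 0" --pt "12 0 0 5 0" --pt "12 0 0 3 0" --pt "12 0 0 1 0" --pt "12 0 0 1 0" --pt "12 0 0 0 0" --pt "12 0 0 0 0"

```text
time_s: 33.27
ee_pos: [0.5504, -0.1421, 0.0143]
tcp_rot: [1.0, -0.013, 0.001, -0.0]
force: [0.5, -0.7, -0.6]
finger_gap: 0.0218
finger_force: 30.0
```

Emit:
move_arm --pt "12 0 0 1 0" --pt "12 0 0 1 0" --pt "12 0 0 1 0" --pt "12 0 0 0.3 0" --pt "12 0 0 0 0" --pt "12 0 0 0 0"

```text
time_s: 33.77
ee_pos: [0.5501, -0.1421, 0.0107]
tcp_rot: [1.0, -0.013, 0.0, 0.0]
force: [-0.9, 0.0, 5.2]
finger_gap: 0.0217
finger_force: 30.0
```

Contact on the tray floor. I'll release, lift and check.

Emit:
move_arm --pt "24 0 0 0 0" --pt "28 0 0 0 0" --pt "35 0 0 0 0" --pt "45 0 0 0 0" --pt "50 0 0 0 0" --pt "50 0 0 0 0" --pt "50 0 0 -3 0" --pt "50 0 0 -8 0" --pt "50 0 0 -16 0" --pt "50 0 0 -25 0" --pt "50 0 0 -25 0" --pt "50 0 0 -25 0" --pt "50 0 0 -25 0" --pt "50 0 0 -25 0" --pt "50 0 0 -25 0" --pt "50 0 0 -15 0" --pt "50 0 0 0 0" --pt "50 0 0 0 0"

```text
time_s: 35.27
ee_pos: [0.5504, -0.142, 0.2041]
tcp_rot: [1.0, -0.013, 0.001, -0.0]
force: [-0.7, -0.0, -0.9]
finger_gap: 0.0499
finger_force: 0.0
```

Run:
```python
from h import *
o,p,a=pose();print(p.round(4),round(a,2),o["time_s"])
img,d=r.grab_frame("side");cv2.imwrite("pics/s9.png",cv2.resize(img[80:384,140:440],None,fx=1.9,fy=1.9,interpolation=cv2.INTER_CUBIC))
cs=r.calibration("side")
for col in HUE:
  for b in blobs(img,col,30)[0]:print(col,b,cast(cs,b[1],.066)[0].round(4))
w,_=r.grab_frame("wrist");cv2.imwrite("pics/w9.png",w)
c=r.calibration("wrist");np.save("pics/x.npy",0)
```

```text
[ 0.5504 -0.142   0.2041] -1.47 35.2667
yellow (75, [284.8, 184.0], [279, 181, 13, 7]) [0.6324 0.014 ]
yellow (295, [283.6, 201.4], [271, 194, 26, 15]) [ 0.6216 -0.0648]
blue (136, [288.4, 260.8], [281, 256, 16, 11]) [ 0.6118 -0.278 ]
blue (171, [279.2, 281.5], [271, 272, 17, 19]) [ 0.5866 -0.3363]
blue (56, [299.8, 280.5], [298, 274, 5, 14]) [ 0.6295 -0.3349]
```

View pics/s9.png

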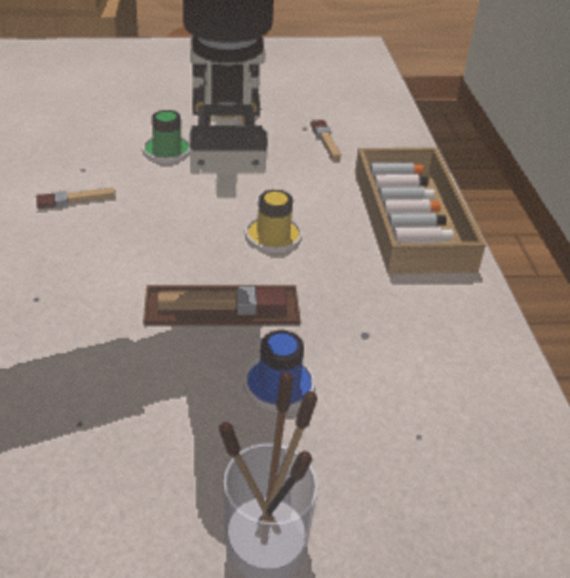

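View pics/w9.png

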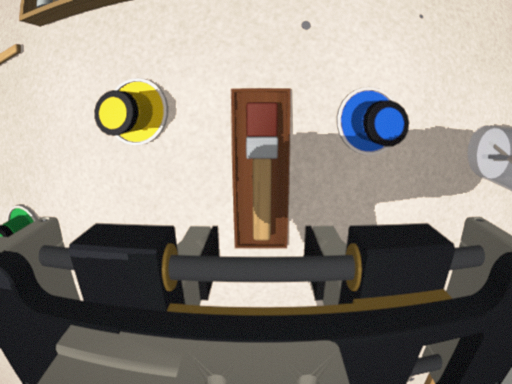

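Both views show the brush lying flat and centred in the tray (wrist 262,170). The jars stand upright in their saucers: yellow (118,113), blue (386,123), and green at side-crop (166,135). The beaker is untouched, and the arm kept well clear of the bottle.

```bash
python3 -c "
from bench import r
print(r.finish_job())"
```

```text
the job is handed in; nothing more can be done
None
```

The job is handed in, with no verdict returned: all three jars stand upright in their own saucers and the 170 mm brush lies flat in the tray after about 35 s, with the beaker untouched; the bottle, out of the last pictures, was never approached.

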